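Post the old charger through the collection box's spring flap

ROBOT

A 6-joint arm with a two-finger parallel gripper is mounted at the origin on a cart in front of the work surface, level with it; the furniture and walls round the work are solid. World frame = base frame: x ahead of the robot, y to its left, z up, the work surface at z = 0. Lengths are in m, angles in rad, forces in N, time in s.
With the tool pointing down it reaches from about 0.25 to 0.775 m from the base axis. Payload 4 kg.
Tool frame: the origin (TCP) lies between the finger pads; the fingertips stand 25 mm ahead of it and the grasp point (between the pads) lies 6 mm ahead of it (robot.tip_reach is the z of the fingertips in the tool frame, in m); z points along the fingers, y is the line along which they close (so a half turn about z gives the same grasp; the last joint's range is limited). The gripper opens to 94 mm and grips with 3 to 60 N. Pads are 16 mm wide; open, the fingers measure 119 mm over their backs; the gripper's body (75 mm by 177 mm) begins 78 mm behind the grasp point.
Start: joints at [-1.347, 0.087, 1.371, -0, 1.684, -0.103], TCP at [0.177, -0.521, 0.231] pointing down, gripper open.
Joint ranges: [-3.1, 3.1], [-0.76, 2.03], [0.27, 2.55], [-1.08, 4.22], [0.17, 2.65], [-2.57, 2.57]. Speed limits (rad/s): [2.79, 2.79, 3.14, 3.14, 3.14, 3.14].

INTERFACE

Orientations are given as [roll, pitch, yaw] about the fixed x, y, z axes, in that order (R = Rz(yaw) Ry(pitch) Rx(roll)).
In Python, from bench import robot gives the robot as it stands. The module is installed in compiled form; this text tells all that it offers.
- The arm moves only by the shell command python3 -m handwheel 'ROWS'. ROWS is JSON, a list of rows, each a list of 3 entries, a list of its own where there are three numbers: the turn, a rotation vector about the world's x, y, z in units of 90 degrees (1.0 is 90 degrees), then the shift along the world's x, y, z in units of 0.05 m (1.0 is 0.05 m), then the closure, from 0 (fully open) to 1 (shut). A call has 1 to 5 rows; each row shifts and turns the commanded pose from where the row before left it; what a row does not reach is not made up. A row lasts 1/10 s, in which the tool goes at most 50 mm and 8.59 degrees, less where a joint would pass 70% of its speed; a pose out of reach is approached as far as the arm can. A call with a number of a shift or a turn outside -1 to 1 is refused whole. A call with a gripper value outside its range is refused whole. The fingers move at their own pace and stop on an object; the grip force is fixed at half the most. Time passes only in rows, so rows that do not move let the fingers close. It gives the time, the measured TCP pose, the force, the opening and the grip force at its end, in the units of the state.
- robot.get_obs(): the state, without advancing time (a new reading comes with each control period).
- robot.snapshot(name): name is "scene" or "top" or "wrist"; returns (picture, depth): 480x640x3 uint8, red, green, blue; 480x640 float32, m along the optical axis (not along the pixel's ray), 0 where there is no reading.
- robot.calibration(name): a dict with "mtx" (3x3 intrinsics, pixels), "extrinsics" (4x4, takes a point from camera to world coordinates); the wrist camera has in their place "hand_eye" (4x4, takes a point from camera to tool coordinates, whose origin is the TCP and whose axes are the flange's). Camera axes: x right, y down, z forward; pixel columns grow to the right and rows downward; lengths in m; the calibration is good to about 2 mm. The wrist camera is an equidistant fisheye: a pixel r from the principal point sees the ray r / f radians off the axis. A picture is of the moment at which its call begins: read the wrist's pose just before it. calibration takes no time and is no camera call.
- robot.close_job(): hands the job in; it is judged then, once.
Trained networks look in the newest picture that a camera, given by its name, has taken for a name from the list of things; names that differ only in an ending like _2 or _b are one class to them, and where a whole thing is asked for, a point or a joint stands for the part that bears it (a point fixed in the world has none). Each returns a list of dicts, best first, with "p" (0 to 1); they miss things now and then, are a little off and sometimes report something else, mostly with a low value. They report only what shows in the picture. A call takes as long as a camera call. They do not tell look-alikes from the thing itself.
- robot.boxes_of(query, camera): "bbox" ([left, top, right, bottom] in pixels, round what is visible of it).
The state is a dict: "time": time; "joint_positions": joint angles; "qvel": joint speeds; "joint_torque": joint torques, N m; "tool_pos": TCP position; "ee_rot": TCP orientation; "wrist_force": force on the tool from outside, world axes, zero at the start; "wrist_torque": the same for the moment, N m; "width": finger opening in m; "finger_force": force on a finger pad.
Only numpy, scipy, OpenCV 4.12 (cv2) and the standard library are available. Lean on these libraries where they do the work, as an engineer would, in place of code of your own. Each camera call takes 0.05 s, during which the arm holds its last target. There are 200 camera calls.

TASK

On top of the grey collection box for old electronics, push the spring flap open with one finger on its upright tab, and while you hold it open push the black charger lying in the lane into the slot with the other finger, so that it drops into the box. Then let the flap spring shut again. Only push: do not lift the charger, do not slide it over the slot while the flap is shut, and leave the lighter on the box and all the other things where they are.

Things in the scene. Friction and masses are not known exactly. Their poses are not given: they have to be found in the camera images.
- box: fixed grey sheet-metal collection box for old electronics, 220 (x) by 160 (y) by 160 mm high. Origin: centre of its underside; z up; x runs from its front (nearest the robot) to its rear, the way things are pushed in; y to its left. Its flat top, at 160 mm, has a lane and a slot with a flap; left of the lane the top is bare for 60 mm but for a recess with the flap's tab
- lane_start (a point): middle of the lane at the front edge of the box, at top height; axes as the box's. The lane, 52 mm wide, runs from here along box x, 12 mm right of the box's middle, between two rails 4 mm thick and 10 mm high, to the slot, whose near edge is 135 mm from here
- slot_edge (a point): point on the near edge of the slot (66 mm long), in the middle of the lane, at top height; axes as the box's. A thing pushed along the lane tips into the open slot once its centre has passed this edge; the space below takes it whole
- flap (a joint): angle of the spring flap, rad: 0 shut (level with the box top), 1.92 fully open. Its plate swings down into the box about a shaft along box y, straight below slot_edge, 4 mm under the top. Pushing its tab with 3 to 7 N opens it; let go, it springs shut. A fingertip 5 to 10 mm above the top whose front is 10 mm beyond the shaft has opened it about 1.2 rad; over 40 mm beyond, it loses the tab
- tab_top (a point): middle of the upper edge of the flap's metal tab, where to push; axes of the moving flap. Flat plate 38 mm wide (box y), 4 thick, 36 long, on the flap's shaft, its middle 65 mm left of the lane's middle. Shut, it leans 30 degrees towards the front, this edge 27 mm above the box top and 18 mm before the shaft. Pushed along box x it folds over the shaft to the rear as the flap drops
- charger_center (a point): centre of the solid body of the old plug-in phone charger: a plain black brick 70x44x28 mm, about 0.1 kg, lying in the lane before the slot, its long side (own x) along the lane and its two thin plug pins (21 mm) towards the slot; this point is 14 mm above the box top and 35 mm from the rear face
- lighter: blue pocket lighter, 79x24x12 mm, lying on top of the box on the strip right of the lane (bystander); origin: centre of its underside
- pen_pot: black pot of pens, 80 mm wide, 147 mm high (bystander); origin: centre of its underside
- glue: standing glue stick, 26 mm wide, 91 mm high (bystander); origin: centre of its underside
- stapler: red and black desk stapler, 32x136x41 mm (bystander); origin: centre of its underside
- adapter: black power adapter, 125x68x49 mm, lying on the counter; not the charger in the lane (bystander); origin: centre of its underside
- charger: the same charger; origin: on its underside, 46 mm ahead of its rear face (11 mm beyond charger_center)
Mind the look-alikes: they are no part of the job. What is shaped like the charger but pink is not meant.

How it is judged:
On the way, in this order (a step that is already met when the one before it is completed fails the run):
1. the flap is pushed open by a finger while the charger still lies in the lane before the slot (value of joint flap above 0.6 rad and contact force between the fingers and box above 0.3 N and x of charger_center in the frame of box below 0.03 m and z of charger_center in the frame of box above 0.155 m), for 0.1 s.
2. the charger drops through the open slot into the box (z of charger_center in the frame of box between 0 and 0.105 m and x of charger_center in the frame of box between -0.105 and 0.105 m and y of charger_center in the frame of box between -0.075 and 0.075 m), for 0.1 s.
At the end, for the whole second after the job is handed in: the charger lies at rest inside the box, its centre more than 55 mm below the box top, and the flap has sprung shut (under 0.12 rad) (all of step 2 and value of joint flap below 0.12 rad and linear speed of charger below 0.03 m/s); the robot touches nothing.
It fails at once if the charger's centre is more than 10 mm past the slot's near edge, on top, while the flap is not held open (under 0.35 rad) (x of charger_center in the frame of box above 0.035 m and z of charger_center in the frame of box above 0.155 m and value of joint flap below 0.35 rad).
It fails at once if the charger is lifted or carried (centre more than 20 mm above where it lies) (z of charger_center in the frame of box above 0.194 m).
It fails at once if a bystander is moved by more than 25 mm (distance of any of lighter, pen_pot, glue, stapler, adapter from where it was at the start of the episode above 0.025 m).
It also fails if it takes over 32 s, if anything falls off the work surface, if the arm or the gripper's body presses on something with over 40 N, if the wrist force passes 120 N, or if a joint passes its speed limit or range.

## Working session

There is one attempt and no reset: what is moved stays moved. The work goes in short steps, Python scripts to look and compute and a shell command to move; the robot and the scene stay as the last step left them, time stands still between calls to the robot, and variables do not carry over. Pictures are saved under pics/ and viewed, at most 10 in all, crops included, and the job is handed in when it is done.

```bash
mkdir -p pics
cat > h.py <<'E'
import numpy as np,cv2
from bench import robot
def snap(n,f):
    o=robot.get_obs(); p,d=robot.snapshot(n); cv2.imwrite('pics/'+f+'.png',p[:,:,::-1]); np.savez('pics/'+f,p=p,d=d); return o,p,d
def pts(n,d):
    c=robot.calibration(n);K=np.array(c['mtx']);T=np.array(c['extrinsics'])
    v,u=np.mgrid[:480,:640]
    P=np.stack([(u-K[0,2])/K[0,0]*d,(v-K[1,2])/K[1,1]*d,d],-1)
    return P@T[:3,:3].T+T[:3,3]
E
python3 - <<'E'
from h import *
print(robot.get_obs())
for n in('scene','top'):
    o,p,d=snap(n,n+'0')
    W=pts(n,d)
    for q in('box','charger','tab_top','lighter','pen_pot','glue','stapler','adapter'):
        for b in robot.boxes_of(q,n)[:3]:
            l,t,r,m=map(int,b['bbox']);w=W[(t+m)//2,(l+r)//2]
            print(n,q,round(b['p'],2),(l,t,r,m),w.round(3))
E
```

```text
{'time': 0.0, 'joint_positions': array([-1.34706328e+00,  8.79261619e-02,  1.37223323e+00, -4.56139843e-06,
        1.68359244e+00, -1.03106704e-01]), 'qvel': array([ 0.00071706, -0.00113811, -0.00194069, -0.00156393,  0.00033705,
        0.0003858 ]), 'joint_torque': array([ 1.91245549e-04, -3.40182495e+01, -3.02426648e+01,  7.15757394e-02,
        3.31172347e-02, -1.66335117e-04]), 'tool_pos': array([ 0.17645988, -0.5204068 ,  0.22933055]), 'ee_rot': array([-3.13944448e+00, -2.17721587e-04,  3.26839011e-01]), 'wrist_force': array([ 0.45252256, -0.6950297 , -0.14876326]), 'wrist_torque': array([ 0.00025453,  0.00433884, -0.0175189 ]), 'finger_force': 0.0, 'width': 0.09403310360204871}
scene box 0.87 (205, 213, 333, 360) [ 0.535 -0.253  0.157]
scene charger 0.69 (237, 242, 271, 276) [ 0.483 -0.241  0.186]
scene charger 0.56 (213, 387, 241, 437) [ 0.624 -0.466  0.029]
scene tab_top 0.91 (261, 252, 304, 313) [ 0.547 -0.23   0.157]
scene tab_top 0.23 (205, 210, 333, 362) [ 0.535 -0.253  0.157]
scene lighter 0.72 (219, 258, 246, 295) [ 0.473 -0.292  0.172]
scene lighter 0.18 (262, 248, 303, 315) [ 0.546 -0.229  0.159]
scene pen_pot 0.66 (317, 132, 352, 192) [0.41  0.07  0.121]
scene glue 0.65 (304, 170, 318, 200) [0.391 0.016 0.066]
scene stapler 0.91 (326, 200, 365, 242) [0.504 0.011 0.042]
scene adapter 0.79 (376, 152, 421, 194) [0.506 0.195 0.042]
top box 0.82 (318, 193, 394, 289) [ 0.512 -0.22   0.162]
top charger 0.93 (354, 234, 374, 273) [ 0.48  -0.238  0.186]
top charger 0.91 (426, 194, 450, 221) [ 0.617 -0.454  0.024]
top tab_top 0.62 (333, 206, 380, 234) [ 0.563 -0.22   0.168]
top lighter 0.8 (377, 238, 392, 272) [ 0.477 -0.289  0.167]
top pen_pot 0.86 (217, 276, 251, 302) [0.39  0.099 0.033]
top glue 0.47 (255, 289, 266, 298) [0.38  0.023 0.092]
top stapler 0.67 (237, 243, 287, 261) [0.49  0.024 0.039]
top adapter 0.63 (174, 229, 211, 269) [0.496 0.211 0.044]
```

Run:
```python
from h import *
ims=[]
for n,(x0,x1,y0,y1) in dict(scene0=(195,345,200,370),top0=(310,460,170,300)).items():
    z=np.load(f'pics/{n}.npz');c=z['p'][y0:y1,x0:x1,::-1];ims.append(cv2.resize(c,None,fx=570/170 if n=='scene0' else 2,fy=570/170 if n=='scene0' else 2,interpolation=2))
H=570
a=cv2.resize(ims[0],(400,453));b=cv2.resize(ims[1],(400,347));b=cv2.copyMakeBorder(b,0,106,0,0,0)
cv2.imwrite('pics/v1.png',np.hstack([a,b]))
# box-top fit from both
for n in('scene','top'):
    d=np.load(f'pics/{n}0.npz')['d'];W=pts(n,d).reshape(-1,3)
    s=W[(W[:,2]>.14)&(W[:,2]<.20)&(W[:,0]>.35)&(W[:,0]<.72)&(W[:,1]<-.08)&(W[:,1]>-.40)]
    f=s[s[:,2]<.168]
    r=cv2.minAreaRect(s[:,:2].astype(np.float32)*1000);print(n,r,np.median(f[:,2]),len(s),cv2.boxPoints(r).round(0).tolist())
    c=s[(s[:,2]>.181)];print(cv2.minAreaRect(c[:,:2].astype(np.float32)*1000),len(c),c.mean(0))
```

```text
scene ((514.79443359375, -232.0847930908203), (161.462646484375, 223.75625610351562), 81.02864074707031) 0.15873600755045536 8046 [[392.0, -294.0], [613.0, -329.0], [638.0, -170.0], [417.0, -135.0]]
((490.6416015625, -210.33517456054688), (119.3431625366211, 72.99909210205078), 69.09923553466797) 782 [ 0.48454347 -0.23667027  0.18622352]
top ((513.2296142578125, -230.7331085205078), (160.54478454589844, 220.42373657226562), 80.94792175292969) 0.15960097284582142 5237 [[392.0, -293.0], [609.0, -327.0], [635.0, -169.0], [417.0, -134.0]]
((487.64886474609375, -208.8508758544922), (105.99968719482422, 84.34347534179688), 81.68415832519531) 534 [ 0.47977777 -0.23417648  0.18707059]
```

View pics/v1.png

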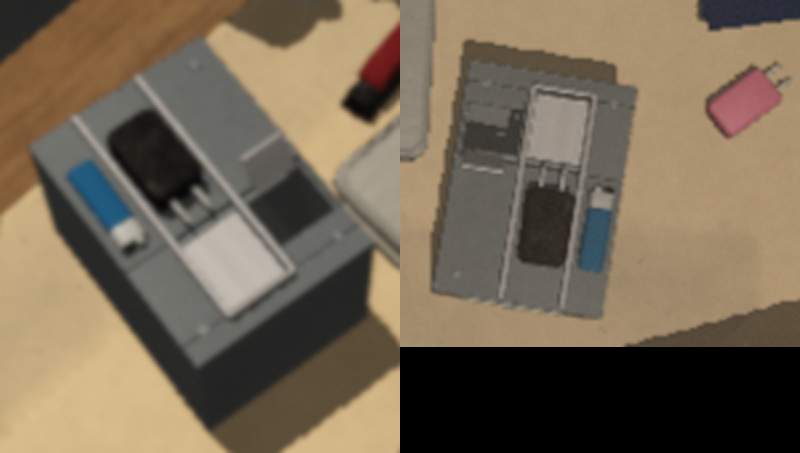

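```bash
cat >> h.py <<'E'
c0=np.array([.5137,-.2312]);a=np.radians(-9);R2=np.array([[np.cos(a),-np.sin(a)],[np.sin(a),np.cos(a)]])
def box(W): return np.concatenate([(W[...,:2]-c0)@R2,W[...,2:]],-1)
E
python3 - <<'E'
from h import *
for n in('scene','top'):
    z=np.load(f'pics/{n}0.npz');B=box(pts(n,z['d'])).reshape(-1,3)
    for nm,m in dict(charger=(B[:,2]>.181)&(B[:,1]<.014)&(B[:,1]>-.038),tab=(B[:,2]>.178)&(B[:,1]>.025),lighter=(B[:,2]>.168)&(B[:,1]<-.045)).items():
        s=B[m&(abs(B[:,0])<.12)&(abs(B[:,1])<.09)&(B[:,2]<.21)];print(n,nm,len(s),np.percentile(s,[2,50,98],0).round(4).tolist())
E
```

```text
scene charger 716 [[-0.0657, -0.0361, 0.1817], [-0.0308, -0.0159, 0.1864], [0.0006, 0.0055, 0.1909]]
scene tab 88 [[0.0077, 0.0337, 0.1785], [0.0121, 0.0526, 0.1835], [0.0164, 0.0699, 0.1893]]
scene lighter 313 [[-0.0643, -0.073, 0.1681], [-0.0276, -0.0624, 0.1703], [0.0107, -0.052, 0.1743]]
top charger 496 [[-0.0693, -0.0337, 0.182], [-0.0363, -0.0131, 0.1871], [-0.0033, 0.0078, 0.1926]]
top tab 47 [[0.0055, 0.0364, 0.1786], [0.0094, 0.0534, 0.1849], [0.0139, 0.0711, 0.1897]]
top lighter 227 [[-0.0668, -0.0713, 0.1683], [-0.0322, -0.0604, 0.1714], [0.0084, -0.0492, 0.1771]]
```

```bash
python3 -m handwheel '[[[0,0,0.09],[0.3,0.35,0.3],0],[[0,0,0.09],[0.38,0.42,0.2],0],[[0,0,0.09],[0.38,0.42,0.1],0],[[0,0,0.09],[0.38,0.42,0],0],[[0,0,0.09],[0.38,0.42,0],0]]' && python3 -m handwheel '[[[0,0,0.09],[0.38,0.42,0],0],[[0,0,0.09],[0.38,0.42,0],0],[[0,0,0.09],[0.38,0.42,0],0],[[0,0,0.09],[0.38,0.42,0],0],[[0,0,0.09],[0.38,0.42,0],0]]'
```

```text
time: 1.4
tool_pos: [0.2682, -0.4187, 0.261]
ee_rot: [3.141, 0.0, 1.039]
wrist_force: [0.8, 0.7, -0.8]
width: 0.0941
finger_force: 0.0
time: 1.9
tool_pos: [0.3632, -0.3135, 0.2606]
ee_rot: [3.141, 0.0, 1.746]
wrist_force: [0.5, 0.0, -0.1]
width: 0.0941
finger_force: 0.0
```

```bash
python3 -m handwheel '[[[0,0,0.06],[0.5,0.55,0],0],[[0,0,0.06],[0.5,0.55,0],0],[[0,0,0.058],[0.5,0.55,0],0],[[0,0,0],[0.5,0.54,0],0],[[0,0,0],[0,0,-0.4],0]]' && python3 -m handwheel '[[[0,0,0],[0,0,-0.1],0],[[0,0,0],[0,0,0],0]]'
python3 - <<'E'
from h import *
for n in('scene','top'): o,p,d=snap(n,n+'1')
print(o['tool_pos'],o['ee_rot'])
o,p,d=snap('wrist','w1')
a=np.load('pics/scene1.npz')['p'][150:370,180:360,::-1]
cv2.imwrite('pics/v2.png',np.hstack([cv2.resize(a,(370,452)),cv2.resize(p[:,:,::-1],(420,315)).copy() if 0 else cv2.copyMakeBorder(cv2.resize(p[:,:,::-1],(420,315)),0,137,0,0,0)]))
E
```

```text
time: 2.4
tool_pos: [0.4661, -0.2025, 0.2432]
ee_rot: [3.136, 0.004, 2.026]
wrist_force: [0.6, -0.9, 1.0]
width: 0.0939
finger_force: 0.0
time: 2.6
tool_pos: [0.4619, -0.2047, 0.2343]
ee_rot: [-3.14, -0.002, 2.02]
wrist_force: [-0.9, 0.8, -0.2]
width: 0.0942
finger_force: 0.0
[ 0.46208638 -0.20520009  0.23529348] [-3.14101961e+00 -7.11716261e-04  2.01931264e+00]
```

View pics/v2.png

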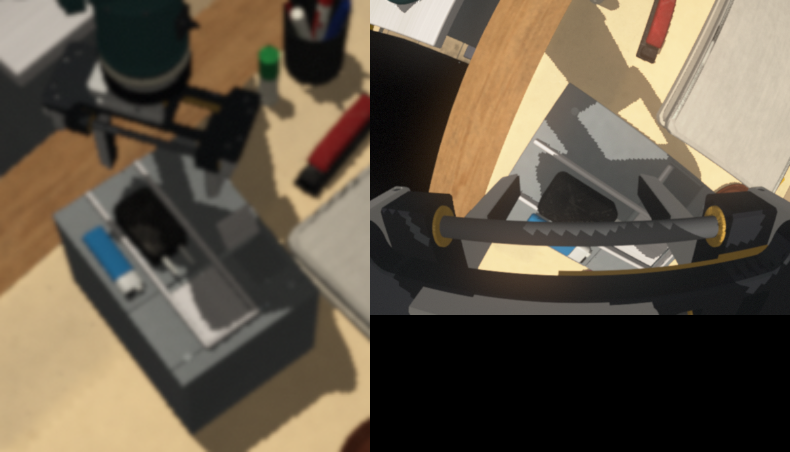

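```bash
python3 -m handwheel '[[[0,0,0],[0,0,-0.3],0],[[0,0,0],[0,0,-0.3],0],[[0,0,0],[0,0,-0.25],0],[[0,0,0],[0,0,0],0],[[0,0,0],[0,0,0],0]]'
python3 - <<'E'
from h import *
for n in('scene','top'):
    o,p,d=snap(n,n+'2');B=box(pts(n,d))
    s=B[(B[...,2]>.165)&(B[...,2]<.225)&(abs(B[...,0])<.13)&(B[...,1]>.024)&(B[...,1]<.08)];print(n,'tabfinger',len(s),np.percentile(s,[2,50,98],0).round(4).tolist())
    s=B[(B[...,2]>.165)&(B[...,2]<.225)&(B[...,0]<-.075)&(B[...,0]>-.13)&(B[...,1]<.014)&(B[...,1]>-.04)];
    if len(s):print(n,'chfinger',len(s),np.percentile(s,[2,50,98],0).round(4).tolist())
t=o['tool_pos'];print(t,o['ee_rot'],o['wrist_force']);y=o['ee_rot'][2]-np.pi/2;u=np.array([np.cos(y),np.sin(y)])*.053
print(box(np.array([[*(t[:2]+u),t[2]-.025],[*(t[:2]-u),t[2]-.025]])))
a=np.load('pics/scene2.npz')['p'][150:370,180:360,::-1]
cv2.imwrite('pics/v3.png',cv2.resize(a,(480,587)))
E
```

```text
time: 3.25
tool_pos: [0.4622, -0.2048, 0.1922]
ee_rot: [-3.141, -0.001, 2.02]
wrist_force: [0.6, -0.3, 0.2]
width: 0.0938
finger_force: 0.0
scene tabfinger 288 [[-0.0101, 0.0345, 0.1655], [0.0129, 0.0463, 0.1798], [0.0228, 0.0696, 0.213]]
scene chfinger 142 [[-0.0986, -0.0393, 0.1664], [-0.0914, -0.0177, 0.193], [-0.0827, 0.0134, 0.2232]]
top tabfinger 32 [[-0.1032, 0.0254, 0.1651], [-0.0178, 0.0553, 0.1662], [0.101, 0.0694, 0.1835]]
top chfinger 1 [[-0.1093, 0.0087, 0.1657], [-0.1093, 0.0087, 0.1657], [-0.1093, 0.0087, 0.1657]]
[ 0.46259643 -0.20494569  0.19299966] [ 3.14150467e+00 -2.94896217e-06  2.02007420e+00] [-0.0503844  -0.03069341  0.69519537]
[[-0.01102983  0.04814025  0.16799966]
 [-0.09813313 -0.01226683  0.16799966]]
```

View pics/v3.png

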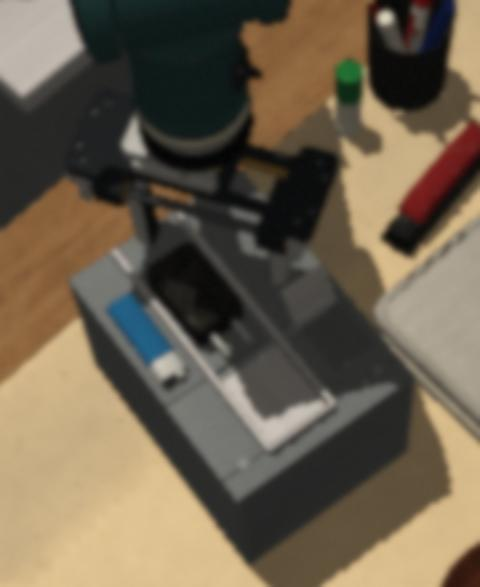

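```bash
python3 -m handwheel '[[[0,0,0],[0.1,-0.016,0],0],[[0,0,0],[0.1,-0.016,0],0],[[0,0,0],[0.1,-0.016,0],0],[[0,0,0],[0.1,-0.016,0],0],[[0,0,0],[0.1,-0.016,0],0]]'; python3 -m handwheel '[[[0,0,0],[0.1,-0.016,0],0],[[0,0,0],[0.1,-0.016,0],0],[[0,0,0],[0.05,-0.008,0],0],[[0,0,0],[0,0,0],0],[[0,0,0],[0,0,0],0]]'
cat > k.py <<'E'
import sys
from h import *
f=sys.argv[1]
o,p,d=snap('scene','scene'+f);B=box(pts('scene',d))
s=B[(B[...,2]>.183)&(B[...,2]<.192)&(B[...,1]>-.03)&(B[...,1]<.005)&(B[...,0]>-.07)&(B[...,0]<.06)]
print('charger top',len(s),np.percentile(s,[2,50,98],0).round(4).tolist())
t=o['tool_pos'];print(t,o['ee_rot'],o['wrist_force'],o['width']);y=o['ee_rot'][2]-np.pi/2;u=np.array([np.cos(y),np.sin(y)])*(.006+o['width']/2)
print(box(np.array([[*(t[:2]+u),t[2]-.025],[*(t[:2]-u),t[2]-.025]])))
cv2.imwrite(f'pics/v{f}.png',cv2.resize(p[150:370,180:360,::-1],(480,587)))
E
python3 k.py 3
```

```text
time: 3.85
tool_pos: [0.4877, -0.209, 0.1934]
ee_rot: [-3.141, -0.0, 2.02]
wrist_force: [-5.5, 1.0, 4.6]
width: 0.0936
finger_force: 2.5
time: 4.35
tool_pos: [0.499, -0.2107, 0.1918]
ee_rot: [-3.138, -0.003, 2.02]
wrist_force: [-5.4, 0.9, 1.2]
width: 0.0941
finger_force: 2.5
charger top 568 [[-0.054, -0.0292, 0.1834], [-0.0152, -0.0135, 0.1869], [0.0176, 0.0041, 0.191]]
[ 0.49904651 -0.2107043   0.19177861] [-3.13834768e+00 -2.89244572e-03  2.02012879e+00] [-5.39548255  0.88624103  1.21210619] 0.094084303491632
[[ 0.02590532  0.048181    0.16677861]
 [-0.06126395 -0.01227888  0.16677861]]
```

```bash
sleep 1
```

```text
(no output)
```

View pics/v3.png

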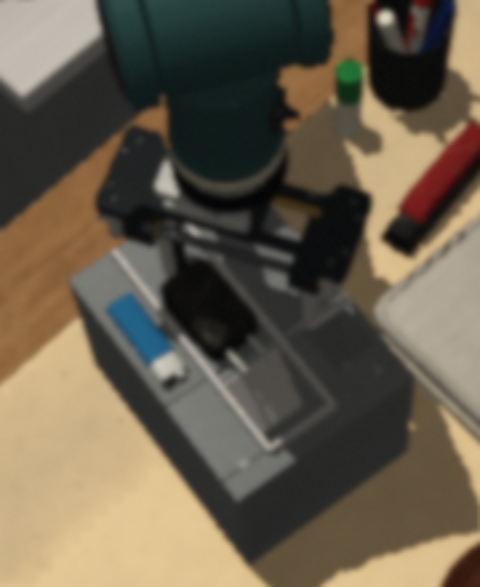

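```bash
python3 -m handwheel '[[[0,0,0.023],[0.09,-0.004,0],0.01],[[0,0,0.023],[0.09,-0.004,0],0.03],[[0,0,0.023],[0.09,-0.004,0],0.04],[[0,0,0.023],[0.09,-0.004,0],0.05],[[0,0,0.023],[0.09,-0.004,0],0.06]]'; python3 -m handwheel '[[[0,0,0.023],[0.09,-0.004,0],0.07],[[0,0,0.023],[0.09,-0.004,0],0.09],[[0,0,0.023],[0.09,-0.004,0],0.1],[[0,0,0],[0,0,0],0.1],[[0,0,0],[0,0,0],0.1]]';python3 k.py 4
```

```text
time: 4.9
tool_pos: [0.5205, -0.2127, 0.1921]
ee_rot: [-3.136, -0.003, 2.201]
wrist_force: [-8.5, -1.2, 2.8]
width: 0.0885
finger_force: 3.5
time: 5.4
tool_pos: [0.5362, -0.2128, 0.193]
ee_rot: [-3.141, 0.0, 2.308]
wrist_force: [-2.9, 0.0, 3.5]
width: 0.0845
finger_force: 2.2
charger top 13 [[-0.009, -0.0266, 0.1836], [-0.0024, -0.0233, 0.188], [0.0006, -0.0112, 0.1912]]
[ 0.53623423 -0.2127842   0.1930472 ] [-3.14139997e+00  4.07436433e-04  2.30839116e+00] [-2.88331586  0.02788539  3.51277161] 0.08451620720222862
[[ 0.04957454  0.05935579  0.1680472 ]
 [-0.01082267 -0.01592738  0.1680472 ]]
```

View pics/v4.png

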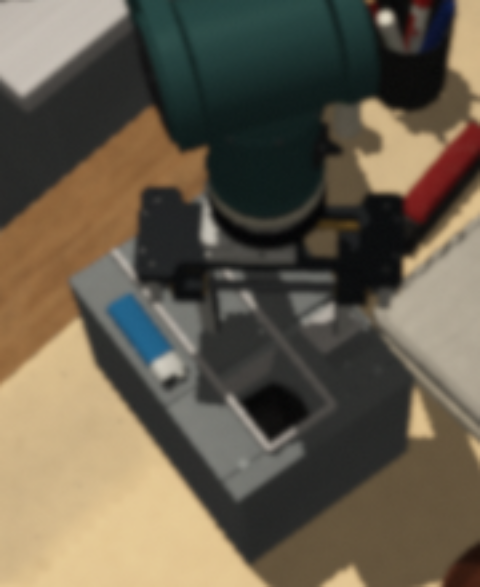

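```bash
python3 -m handwheel '[[[0,0,0],[-0.3,0.047,0],0.1],[[0,0,0],[-0.4,0.062,0],0.1],[[0,0,0],[-0.4,0.062,0],0.1],[[0,0,0],[-0.2,0.03,0.2],0.1],[[0,0,0],[0,0,0.5],0.1]]'; python3 -m handwheel '[[[0,0,0],[-0.3,0,0.6],0.1],[[0,0,0],[-0.5,0,0.5],0.1],[[0,0,0],[-0.5,0,0.2],0.1],[[0,0,0],[0,0,0],0.1],[[0,0,0],[0,0,0],0.1]]';python3 k.py 5
```

```text
time: 5.95
tool_pos: [0.4697, -0.2015, 0.2262]
ee_rot: [-3.141, -0.004, 2.309]
wrist_force: [0.7, -0.3, 0.0]
width: 0.0847
finger_force: 0.0
time: 6.45
tool_pos: [0.4069, -0.2026, 0.2935]
ee_rot: [3.14, 0.002, 2.309]
wrist_force: [-0.0, -0.0, 1.0]
width: 0.0842
finger_force: 0.0Traceback (most recent call last):
  File "k.py", line 6, in <module>
    print('charger top',len(s),np.percentile(s,[2,50,98],0).round(4).tolist())
                               ~~~~~~~~~~~~~^^^^^^^^^^^^^^^
    return _quantile_unchecked(
        a, q, axis, out, overwrite_input, method, keepdims, weights)
    return _ureduce(a,
                    func=_quantile_ureduce_func,
    ...<5 lines>...
                    overwrite_input=overwrite_input,
                    method=method)
    r = func(a, **kwargs)
    result = _quantile(arr,
                       quantiles=q,
    ...<2 lines>...
                       out=out,
                       weights=wgt)
    slices_having_nans = np.isnan(arr[-1, ...])
                                  ~~~^^^^^^^^^
IndexError: index -1 is out of bounds for axis 0 with size 0
```

```bash
python3 -m handwheel '[[[0,0,0],[0,0,0],0.1],[[0,0,0],[0,0,0],0.1],[[0,0,0],[0,0,0],0.1],[[0,0,0],[0,0,0],0.1],[[0,0,0],[0,0,0],0.1]]' >/dev/null
python3 - <<'E'
from h import *
o,p,d=snap('scene','scene5');B=box(pts('scene',d))
s=B[(B[...,1]>-.03)&(B[...,1]<.005)&(B[...,0]>.03)&(B[...,0]<.085)];print('flap',np.percentile(s,[2,50,98],0)[:,2])
cv2.imwrite('pics/v5.png',cv2.resize(p[150:370,180:360,::-1],(480,587)))
E
```

```text
flap [0.15353412 0.15871651 0.16293346]
```

View pics/v5.png

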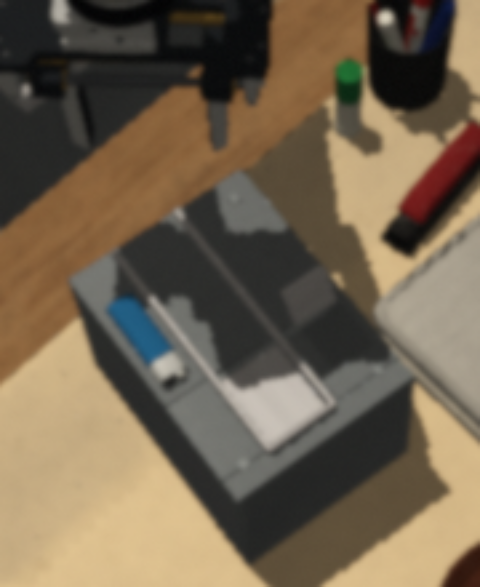

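The lane is empty, the flap is level with the top again, the lighter hasn't moved and the gripper is clear of everything.

```bash
python3 -c "
from bench import robot
print(robot.close_job())"
```

```text
the job is handed in; nothing more can be done
None
```

The job is handed in: I held the flap open by its tab and pushed the charger along the lane until it dropped into the box. The last picture shows the flap shut, the lane empty, the lighter in place and the gripper clear, but no verdict came back.

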